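Load the pivoting dose tray with two balanced stacks

ROBOT

A 7-joint arm with a two-finger parallel gripper is mounted at the origin on the work surface. World frame = base frame: x ahead of the robot, y to its left, z up, the work surface at z = 0. Lengths are in m, angles in rad, forces in N, time in s.
With the tool pointing down it reaches from about 0.425 to 0.875 m from the base axis. Payload 9.9 kg.
Tool frame: the origin (TCP) lies midway between the tips of the shut fingers; the grasp point (between the pads) lies 19 mm behind it; z points along the fingers, y is the direction in which the jaws open and shut (so a half turn about z gives the same grasp; the last joint's range is limited). The gripper opens to 85 mm and grips with 20 to 120 N. Pads are 22 mm wide; open, the fingers measure 114 mm over their backs; the gripper's body (76 mm by 85 mm) begins 54 mm behind the grasp point. The pads swing forward as they close: fully open they stand 13 mm farther back than shut.
Start: joints at [-1.363, 0.576, 0.025, 1.437, -0.015, 1.129, -0.057], TCP at [0.194, 0.646, 0.231] pointing down, gripper open.
Joint ranges: [-2.76, 2.76], [-0.34, 2.15], [-1.52, 1.57], [0.19, 2.46], [-1.09, 4.23], [0.17, 1.99], [-2.82, 2.82]. Speed limits (rad/s): [2.22, 2.22, 3.01, 3.01, 3.14, 3.14, 3.14].

INTERFACE

Orientations are given as a rotation vector (axis times angle).
In Python, from station import * gives the robot as it stands. The module is installed in compiled form; this text tells all that it offers.
- The arm moves only by the shell command python3 -m pendant 'ROWS' [FORCE]. ROWS is JSON, a list of rows, each a list of 3 entries, a list of its own where there are three numbers: the shift along the tool's x, y, z in m, then the turn, a rotation vector about the tool's x, y, z in rad, then the opening in per cent of the stroke, from 0 (shut) to 100 (fully open). In form: [[[dx, dy, dz], [rx, ry, rz], claw], ...]. A call has exactly 10 rows; each row is the pose to reach, as a shift and turn from the pose measured when the call began, along the tool's axes at that moment; what a row does not reach only later rows make up. A row lasts 1/8 s, in which the tool goes at most 62.5 mm and 10.7 degrees, less where a joint would pass 70% of its speed; a pose out of reach is approached as far as the arm can. A call with a gripper value outside its range is refused whole. The fingers move at their own pace and stop on an object; FORCE is the grip in N (left out, the last holds). Time passes only in rows, so rows that repeat a pose let the fingers close, or fill a call up. It gives the time, the measured TCP pose, the force and the opening at its end, in the units of the state.
- sense(): the state, without advancing time (a new reading comes with each control period).
- capture(name): name is "side" or "top"; returns a dict with "color" (480x640x3 uint8, red, green, blue), "range_z" (480x640 float32, m along the optical axis (not along the pixel's ray), 0 where there is no reading), "fx", "fy", "cx", "cy" (pixels), "k1" (the pictures are not rectified: a ray, as slopes to the right and down, at radius r is drawn at 1 + k1 r^2 times it, then the intrinsics apply), "camera_from_world" (4x4, takes a point from world to camera coordinates). Camera axes: x right, y up, looking along -z (the intrinsics and any distortion apply to the point x, -y, -z); pixel columns grow to the right and rows downward; lengths in m; the calibration is good to about 2 mm. A picture is of the moment at which its call begins.
- sign_off(): hands the job in, once; it reports no verdict.
The state is a dict: "time": time; "qpos": joint angles; "qd": joint speeds; "tau": joint torques, N m; "tool_pos": TCP position; "tool_rot": TCP orientation; "wrist_force": force on the tool from outside, world axes, zero at the start; "moment": the same for the moment, N m; "width": finger opening in m.
Only numpy, scipy, OpenCV 4.12 (cv2) and the standard library are available. Lean on these libraries where they do the work, as an engineer would, in place of code of your own. Each camera call takes 0.05 s, during which the arm holds its last target.

TASK

Load the teal pivoting dose tray for the evening round, in this order, so that it ends level: stand the white canister upright in the middle of the white-ringed pad, then the purple syrup bottle upright in the middle of the purple-ringed pad, then set the grey tablet crusher, lid up, centrally on the canister's lid, and last put the yellow dosing cup, mouth down as it stands, over the bottle's cap. Let go of everything and leave the amber vial, the blue carton and the measuring spoon where they are.

Things in the scene. Friction and masses are not known exactly. Their poses are not given: they have to be found in the camera images.
- canister_center (a point): White plastic screw-top canister, an upright cylinder 60 mm in diameter and 85 mm tall (flat lid 58 mm across) with a pale green plain band, 0.22 kg. Point: its centre, 42.5 mm above its underside; z is up along its axis.
- bottle_center (a point): Purple syrup bottle, 98 mm tall, 0.30 kg: round body 54 mm in diameter up to 62 mm height with a plain paper band, sloping shoulder, narrow neck and a white cap 27 mm in diameter and 20 mm tall on top. Point: on its axis, 49 mm above its underside; z is up. Grip it at this height or a little above, so that the cap does not meet the gripper's palm.
- crusher_center (a point): Squat grey tablet crusher, closed: a cylinder 52 mm in diameter and 42 mm tall, flat above and below, 0.11 kg. A small hinge sticks out 6 mm at its +x side and a thumb tab at its -x side (both below the top), so it is best gripped across its y axis. Point: its centre, 21 mm above its underside; z is up.
- cup_center (a point): Yellow plastic dosing cup standing mouth down, 47 mm in diameter at the mouth (bottom), 44 mm at the closed end (top), 31 mm tall, wall 2.5 mm, inside depth 27 mm, 0.03 kg. Over the bottle's cap it hangs with its inner floor resting on the cap, its mouth then 71 mm above the bottle's underside. Point: its centre, 15.5 mm above its mouth rim; z is up.
- pad_white_top (a point): White-ringed round cork pad, 92 mm across the ring, at one end of the tray. Point: centre of its top face, 85 mm from the tray's middle; z is square to the tray. With the tray level it lies 60 mm above the work surface.
- pad_purple_top (a point): Purple-ringed round cork pad, 92 mm across the ring, at the other end of the same tray, 170 mm from the white one. Point: centre of its top face, 60 mm above the work surface when the tray is level; z is square to the tray.
- tray (a joint): Tilt in rad of the teal tray (280 x 110 mm, round ends) on its low fixed stand, about the level line across its middle; 0 is level, positive has the white pad lower, stops at +-0.12. A light centring spring (2.2 N m/rad) and a damper hold it level when empty or evenly loaded; the canister or bottle alone tips its end down by about 8 to 10 mm (5 to 7 degrees), and 3 N on the raised end levels it again. The stand is fixed but is found at any place and heading.
- vial_center (a point): Bystander: amber vial with a black cap, 36 mm in diameter, 60 mm tall; point 30 mm above its underside. Not to be moved.
- carton_center (a point): Bystander: upright sky-blue carton with a paper stripe, 36 x 56 x 68 mm tall; point at its centre. Not to be moved.
- spoon: Bystander: steel measuring spoon, 150 mm long, lying beyond the tray near the drawer's front. Origin on its underside near its middle, x along its length. Not to be moved. (All loose things stand on the drawer's cork floor, 2 mm above the work surface; the drawer's walls, at most 60 mm high, with a 78 mm lock, run round the working area at x 0.32 and 0.82 m and y +-0.51 m.)

How it is judged:
On the way, in this order (a step that is already met when the one before it is completed fails the run):
1. the canister stands released on the white-ringed pad (x of canister_center in the frame of pad_white_top between -0.014 and 0.014 m and y of canister_center in the frame of pad_white_top between -0.014 and 0.014 m and z of canister_center in the frame of pad_white_top between 0.0365 and 0.0485 m and angle between canister_center's own z axis and vertical below 0.2 rad and contact force between canister and the fingers below 0.2 N), for 0.2 s.
2. the bottle stands released on the purple-ringed pad, the canister still on its own (x of canister_center in the frame of pad_white_top between -0.014 and 0.014 m and y of canister_center in the frame of pad_white_top between -0.014 and 0.014 m and z of canister_center in the frame of pad_white_top between 0.0365 and 0.0485 m and angle between each of canister_center, bottle_center's own z axis and vertical below 0.2 rad and x of bottle_center in the frame of pad_purple_top between -0.014 and 0.014 m and y of bottle_center in the frame of pad_purple_top between -0.014 and 0.014 m and z of bottle_center in the frame of pad_purple_top between 0.043 and 0.055 m and contact force between bottle and the fingers below 0.2 N), for 0.2 s.
3. the crusher stands released on the canister's lid (x of canister_center in the frame of pad_white_top between -0.014 and 0.014 m and y of canister_center in the frame of pad_white_top between -0.014 and 0.014 m and z of canister_center in the frame of pad_white_top between 0.0365 and 0.0485 m and angle between each of canister_center, bottle_center, crusher_center's own z axis and vertical below 0.2 rad and x of bottle_center in the frame of pad_purple_top between -0.014 and 0.014 m and y of bottle_center in the frame of pad_purple_top between -0.014 and 0.014 m and z of bottle_center in the frame of pad_purple_top between 0.043 and 0.055 m and x of crusher_center in the frame of canister_center between -0.014 and 0.014 m and y of crusher_center in the frame of canister_center between -0.014 and 0.014 m and z of crusher_center in the frame of canister_center between 0.0585 and 0.0685 m and contact force between crusher and the fingers below 0.2 N), for 0.2 s.
4. the cup sits released over the bottle's cap (x of canister_center in the frame of pad_white_top between -0.014 and 0.014 m and y of canister_center in the frame of pad_white_top between -0.014 and 0.014 m and z of canister_center in the frame of pad_white_top between 0.0365 and 0.0485 m and angle between each of canister_center, bottle_center, crusher_center, cup_center's own z axis and vertical below 0.2 rad and x of bottle_center in the frame of pad_purple_top between -0.014 and 0.014 m and y of bottle_center in the frame of pad_purple_top between -0.014 and 0.014 m and z of bottle_center in the frame of pad_purple_top between 0.043 and 0.055 m and x of crusher_center in the frame of canister_center between -0.014 and 0.014 m and y of crusher_center in the frame of canister_center between -0.014 and 0.014 m and z of crusher_center in the frame of canister_center between 0.0585 and 0.0685 m and x of cup_center in the frame of bottle_center between -0.011 and 0.011 m and y of cup_center in the frame of bottle_center between -0.011 and 0.011 m and z of cup_center in the frame of bottle_center between 0.0315 and 0.0435 m and contact force between cup and the fingers below 0.2 N), for 0.2 s.
At the end, for the whole second after the job is handed in: Canister and bottle upright (0.2 rad) on their pads, within 14 mm of centre along each tray axis; crusher upright on the canister lid within 14 mm; cup over the bottle cap within 11 mm, seated to 6 mm; tray level within 0.045 rad; all released and at rest (x of canister_center in the frame of pad_white_top between -0.014 and 0.014 m and y of canister_center in the frame of pad_white_top between -0.014 and 0.014 m and z of canister_center in the frame of pad_white_top between 0.0365 and 0.0485 m and angle between each of canister_center, bottle_center, crusher_center, cup_center's own z axis and vertical below 0.2 rad and x of bottle_center in the frame of pad_purple_top between -0.014 and 0.014 m and y of bottle_center in the frame of pad_purple_top between -0.014 and 0.014 m and z of bottle_center in the frame of pad_purple_top between 0.043 and 0.055 m and x of crusher_center in the frame of canister_center between -0.014 and 0.014 m and y of crusher_center in the frame of canister_center between -0.014 and 0.014 m and z of crusher_center in the frame of canister_center between 0.0585 and 0.0685 m and x of cup_center in the frame of bottle_center between -0.011 and 0.011 m and y of cup_center in the frame of bottle_center between -0.011 and 0.011 m and z of cup_center in the frame of bottle_center between 0.0315 and 0.0435 m and linear speed of each of canister, bottle, crusher, cup below 0.02 m/s and angular speed of each of canister, bottle, crusher, cup below 0.2 rad/s and value of joint tray between -0.045 and 0.045 rad); the robot touches nothing.
It fails at once if the amber vial is moved more than 25 mm (distance of vial_center from where it was at the start of the episode above 0.025 m).
It fails at once if the blue carton is moved more than 25 mm (distance of carton_center from where it was at the start of the episode above 0.025 m).
It fails at once if the spoon is moved more than 25 mm (distance of spoon from where it was at the start of the episode above 0.025 m).
It also fails if it takes over 128 s, if anything falls off the work surface, if the arm or the gripper's body presses on something with over 40 N, if the wrist force passes 120 N, or if a joint passes its speed limit or range.

## Working session

There is one attempt and no reset: what is moved stays moved. The work goes in short steps, Python scripts to look and compute and a shell command to move; the robot and the scene stay as the last step left them, time stands still between calls to the robot, and variables do not carry over. Pictures are saved under pics/ and viewed, and the job is handed in when it is done.

```bash
mkdir -p pics; python3 - <<'E'
from station import *
import cv2,numpy as np
s=sense(); print(s)
for n in("top","side"):
    c=capture(n); cv2.imwrite(f"pics/{n}0.png",c["color"][:,:,::-1]); np.savez(f"{n}0.npz",**c)
    print(n,c["fx"],c["fy"],c["cx"],c["cy"],c["k1"]);print(np.round(c["camera_from_world"],4))
E
```

```text
{'time': 0.0, 'qpos': array([-1.36283455,  0.57653459,  0.02483231,  1.4379506 , -0.01498923,
        1.12899633, -0.05648054]), 'qd': array([ 3.23882911e-05, -2.14084460e-03,  2.75192058e-03,  1.06605829e-03,
        7.59277325e-04,  3.05636509e-04,  4.81917749e-04]), 'tau': array([-2.01857742e-04, -7.65753508e+01,  2.24996410e+00, -2.85971725e+01,
        1.51933433e-02,  1.27480522e-02,  2.13613157e-05]), 'tool_pos': array([0.19401327, 0.64602086, 0.2304257 ]), 'tool_rot': array([-4.56546908e-01, -3.10808392e+00,  2.66603820e-03]), 'wrist_force': array([-0.81680621, -0.1572771 ,  0.0546461 ]), 'moment': array([0.02886684, 0.00931617, 0.02198615]), 'width': 0.08555545141956804}
top 611.7973381148956 611.7973381148956 323.6313692935496 245.63000856346247 0.0660737821759173
[[ 1.2500e-02 -9.9990e-01 -8.7000e-03  5.0000e-04]
 [ 9.8540e-01  1.0900e-02  1.6970e-01 -5.8990e-01]
 [-1.6950e-01 -1.0600e-02  9.8550e-01 -1.3798e+00]
 [ 0.0000e+00  0.0000e+00  0.0000e+00  1.0000e+00]]
side 463.95720726438395 463.95720726438395 320.53862555437144 241.7238470008401 -0.1167334342587789
[[-0.9326 -0.3608 -0.0063  0.5645]
 [ 0.2086 -0.5533  0.8064 -0.1634]
 [-0.2945  0.7507  0.5913 -0.8191]
 [ 0.      0.      0.      1.    ]]
```

View pics/top0.png

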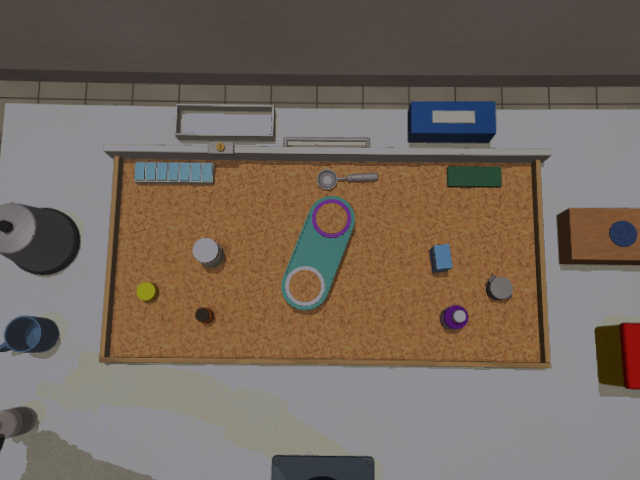

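View pics/side0.png

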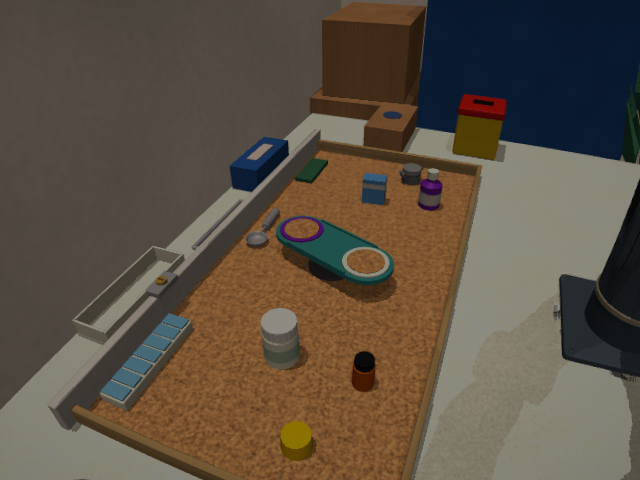

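The top picture shows the canister at (206,250), cup (146,292), vial (204,315), pads purple (331,218) and white (305,286), carton (442,257), bottle (456,317), crusher (500,289) and spoon (345,179). The side view shows the same layout.

```bash
cat > h.py <<'E'
import numpy as np,cv2
def K(c): return np.array([[c["fx"],0,c["cx"]],[0,c["fy"],c["cy"]],[0,0,1.]])
def D(c): return np.array([float(c["k1"]),0,0,0,0])
def rays(c,px):
    # returns cam origin, world dirs (unit optical depth)
    u=cv2.undistortPoints(np.float64(px).reshape(-1,1,2),K(c),D(c)).reshape(-1,2)
    d=np.c_[u[:,0],-u[:,1],-np.ones(len(u))]
    T=c["camera_from_world"];R=T[:3,:3];o=-R.T@T[:3,3]
    return o,d@R
def plane(c,px,z):
    o,d=rays(c,px); return o+d*((z-o[2])/d[:,2])[:,None]
def proj(c,P):
    T=c["camera_from_world"];p=np.atleast_2d(P)@T[:3,:3].T+T[:3,3]
    q=np.c_[p[:,0],-p[:,1],-p[:,2]]
    return cv2.projectPoints(q,np.zeros(3),np.zeros(3),K(c),D(c))[0].reshape(-1,2)
def cloud(c,mask):
    r,cc=np.nonzero(mask&(c["range_z"]>0)); o,d=rays(c,np.c_[cc,r])
    return o+d*c["range_z"][r,cc][:,None]
def circ(P):
    A=np.c_[P[:,:2],np.ones(len(P))]; s=np.linalg.lstsq(A,(P[:,:2]**2).sum(1),rcond=None)[0]
    x,y=s[:2]/2; return x,y,np.sqrt(s[2]+x*x+y*y)
E
cat > look.py <<'E'
from h import *
import sys
def topface(c,box,zlo,zhi,z,show=None):
    x0,y0,x1,y1=box; m=np.zeros((480,640),bool); m[y0:y1,x0:x1]=True
    P=cloud(c,m); k=(P[:,2]>zlo)&(P[:,2]<zhi)
    r,cc=np.nonzero(m&(c["range_z"]>0)); r,cc=r[k],cc[k]
    mm=np.zeros((480,640),np.uint8); mm[r,cc]=1
    n,lab,st,ce=cv2.connectedComponentsWithStats(mm); i=1+np.argmax(st[1:,4]); mm=(lab==i).astype(np.uint8)
    ct=max(cv2.findContours(mm,cv2.RETR_EXTERNAL,cv2.CHAIN_APPROX_NONE)[0],key=len)
    Q=cloud(c,mm>0)
    W=plane(c,ct.reshape(-1,2),z)
    (ex,ey),_,_=cv2.fitEllipse(ct)
    return np.round(plane(c,[[ex,ey]],z)[0],4),np.round(circ(W),4),np.round(np.median(Q,0),4),st[i,4]
if __name__=="__main__":
    c=dict(np.load("top0.npz"))
    for n,b,z in [("can",(180,225,235,280),.087),("cup",(125,272,168,312),.033),("vial",(185,295,225,330),.062),("bottle",(435,297,478,338),.1),("crush",(480,268,522,308),.044),("carton",(425,235,460,278),.07)]:
        print(n,*topface(c,b,z-.006,z+.006,z))
    # camera height check on floor
    m=np.zeros((480,640),bool);m[330:350,250:300]=1;print("floor",np.median(cloud(c,m),0))
    # rings
    hsv=cv2.cvtColor(c["color"],cv2.COLOR_RGB2HSV)
    m=np.zeros((480,640),bool);m[190:245,300:365]=1
    pu=m&(hsv[...,0]>125)&(hsv[...,0]<160)&(hsv[...,1]>100)
    m=np.zeros((480,640),bool);m[255:312,275:335]=1
    wh=m&(hsv[...,1]<60)&(hsv[...,2]>130)
    for n,k in(("purple",pu),("white",wh)):
        Q=cloud(c,k); ct=max(cv2.findContours(k.astype(np.uint8),0,1)[0],key=len)
        (ex,ey),ax,_=cv2.fitEllipse(ct)
        print(n,k.sum(),np.median(Q,0),plane(c,[[ex,ey]],.06),circ(plane(c,ct.reshape(-1,2),.06)))
    te=(hsv[...,0]>75)&(hsv[...,0]<95)&(hsv[...,1]>110);te[:, :270]=0;te[:,370:]=0;te[:190]=0;te[320:]=0
    ct=max(cv2.findContours(te.astype(np.uint8),0,1)[0],key=len)
    W=plane(c,ct.reshape(-1,2),.06);(r)=cv2.minAreaRect((W[:,:2]).astype(np.float32));print("tray",r)
E
python3 look.py
```

```text
can [0.5712 0.2759 0.087 ] [0.5713 0.2759 0.0278] [0.5707 0.2761 0.0879] 487
cup [0.4819 0.4205 0.033 ] [0.482  0.4206 0.0209] [0.4813 0.42   0.0343] 260
vial [0.4274 0.2815 0.062 ] [0.4274 0.2815 0.0145] [0.4272 0.2816 0.0632] 137
bottle [ 0.4291 -0.2934  0.1   ] [ 0.4291 -0.2933  0.0125] [ 0.4298 -0.2935  0.0998] 116
crush [ 0.4981 -0.401   0.044 ] [ 0.4982 -0.401   0.0254] [ 0.4983 -0.401   0.0437] 393
carton [ 0.5641 -0.2643  0.07  ] [ 0.5647 -0.2642  0.0256] [ 0.5649 -0.2639  0.0699] 382
floor [0.37278908 0.12072977 0.00301798]
purple 410 [ 0.65124304 -0.01092673  0.05957721] [[ 0.65366057 -0.00923063  0.06      ]] (np.float64(0.6538906372210891), np.float64(-0.009215879135078903), np.float64(0.04490071346926036))
white 393 [0.49635771 0.05061119 0.05966922] [[0.49509404 0.05034952 0.06      ]] (np.float64(0.49535159186585087), np.float64(0.05035592709534635), np.float64(0.04418107272677076))
tray ((0.5921348333358765, -0.013889238238334656), (0.11311877518892288, 0.11315303295850754), 9.44638729095459)
```

```bash
cat > go.py <<'E'
# usage: go.py x y z jawdeg -> shift and turn in tool axes
import sys,numpy as np
from station import *
from scipy.spatial.transform import Rotation as Ro
x,y,z,a=map(float,sys.argv[1:5]); s=sense(); R=Ro.from_rotvec(s["tool_rot"]).as_matrix()
a=np.radians(a); Y=np.array([np.cos(a),np.sin(a),0]);Z=np.array([0,0,-1.]);T=np.c_[np.cross(Y,Z),Y,Z]
print("t %.2f"%s["time"],"shift",np.round(R.T@(np.array([x,y,z])-s["tool_pos"]),4),"turn",np.round(Ro.from_matrix(R.T@T).as_rotvec(),4),"jaw now %.1f"%np.degrees(np.arctan2(R[1,1],R[0,1])))
E
python3 go.py 0.571 0.276 0.2 69.4
python3 - <<'E'
from h import *
c=dict(np.load("top0.npz"))
im=cv2.resize(c["color"][262:318,470:534],None,fx=9,fy=9,interpolation=cv2.INTER_NEAREST)[:,:,::-1]
cv2.imwrite("pics/crush.png",im)
E
```

```text
t 0.10 shift [-0.4675 -0.246   0.0309] turn [-0.0015  0.0001  0.0678] jaw now 73.3
```

View pics/crush.png

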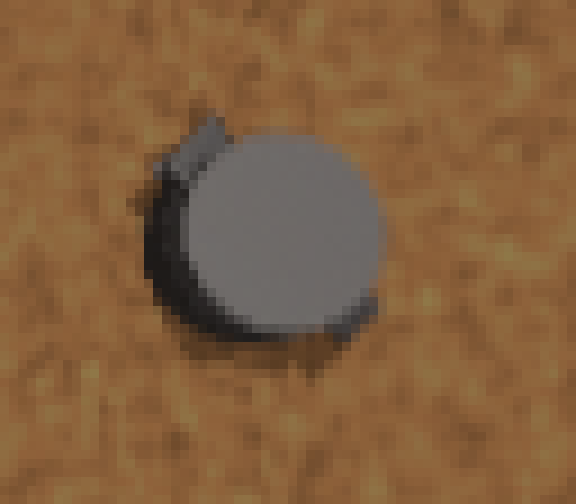

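```bash
python3 -m pendant '[[[-0.05,-0.026,0.003],[0,0,0],100],[[-0.10,-0.052,0.006],[0,0,0.02],100],[[-0.16,-0.084,0.01],[0,0,0.03],100],[[-0.22,-0.115,0.015],[0,0,0.04],100],[[-0.27,-0.142,0.018],[0,0,0.05],100],[[-0.32,-0.168,0.02],[0,0,0.068],100],[[-0.37,-0.195,0.025],[0,0,0.068],100],[[-0.42,-0.221,0.028],[0,0,0.068],100],[[-0.45,-0.237,0.03],[0,0,0.068],100],[[-0.468,-0.246,0.031],[0,0,0.068],100]]' 25; python3 go.py 0.5712 0.2760 0.035 69.4
```

```text
time: 1.35
tool_pos: [0.5726, 0.2739, 0.1994]
tool_rot: [-0.565, -3.09, 0.004]
wrist_force: [-0.3, 0.5, -0.8]
width: 0.0853
t 1.35 shift [0.002  0.0019 0.1644] turn [-0.0024 -0.     -0.0025] jaw now 69.3
```

```bash
python3 -m pendant '[[[0.002,0.002,0.03],[-0.002,0,0],100],[[0.002,0.002,0.06],[-0.002,0,0],100],[[0.002,0.002,0.09],[-0.002,0,0],100],[[0.002,0.002,0.12],[-0.002,0,0],100],[[0.002,0.002,0.145],[-0.002,0,0],100],[[0.002,0.002,0.16],[-0.002,0,0],100],[[0.002,0.002,0.164],[-0.002,0,0],100],[[0.002,0.002,0.164],[-0.002,0,0],100],[[0.002,0.002,0.164],[-0.002,0,0],0],[[0.002,0.002,0.164],[-0.002,0,0],0]]' 30; python3 -m pendant '[[[0,0,0],[0,0,0],0],[[0,0,0],[0,0,0],0],[[0,0,0],[0,0,0],0],[[0,0,0],[0,0,0],0],[[0,0,-0.01],[0,0,0],0],[[0,0,-0.03],[0,0,0],0],[[0,0,-0.06],[0,0,0],0],[[0,0,-0.09],[0,0,0],0],[[0,0,-0.12],[0,0,0],0],[[0,0,-0.13],[0,0,0],0]]' 30; python3 go.py 0.4952 0.0504 0.15 69.4
```

```text
time: 2.6
tool_pos: [0.5715, 0.2758, 0.0366]
tool_rot: [0.566, 3.089, -0.0]
wrist_force: [-1.3, -2.6, 4.5]
width: 0.0591
time: 3.85
tool_pos: [0.5723, 0.2762, 0.1689]
tool_rot: [0.566, 3.087, 0.003]
wrist_force: [0.1, 0.2, -1.5]
width: 0.0591
t 3.85 shift [-0.008  -0.2385  0.0184] turn [ 0.0024  0.0028 -0.0029] jaw now 69.2
```

```bash
python3 -m pendant '[[[-0.001,-0.03,0.002],[0,0,0],0],[[-0.002,-0.06,0.004],[0,0,0],0],[[-0.003,-0.1,0.008],[0,0,0],0],[[-0.005,-0.14,0.01],[0,0,0],0],[[-0.006,-0.18,0.014],[0,0,0],0],[[-0.008,-0.21,0.016],[0,0,0],0],[[-0.008,-0.23,0.018],[0,0,0],0],[[-0.008,-0.2385,0.018],[0.002,0.003,0],0],[[-0.008,-0.2385,0.018],[0.002,0.003,0],0],[[-0.008,-0.2385,0.018],[0.002,0.003,0],0]]'; python3 go.py 0.4952 0.0504 0.094 69.4
python3 - <<'E'
from station import *
import cv2
for n in("top","side"):
    c=capture(n); cv2.imwrite(f"pics/{n}1.png",c["color"][:,:,::-1])
E
```

```text
time: 5.1
tool_pos: [0.4957, 0.0516, 0.1504]
tool_rot: [0.564, 3.09, 0.002]
wrist_force: [0.3, 0.7, -1.5]
width: 0.0588
t 5.10 shift [ 0.0001 -0.0014  0.0564] turn [ 0.0011  0.0001 -0.0014] jaw now 69.3
```

View pics/side1.png

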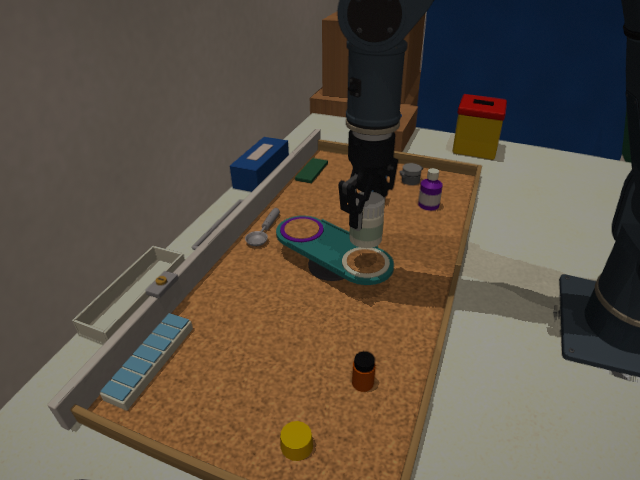

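The side view shows the canister held upright at (366,222), directly above the white pad at (366,262). Next I lower it.

```bash
python3 -m pendant '[[[0,-0.0015,0.015],[0,0,0],0],[[0,-0.0015,0.03],[0,0,0],0],[[0,-0.0015,0.04],[0,0,0],0],[[0,-0.0015,0.048],[0,0,0],0],[[0,-0.0015,0.053],[0,0,0],0],[[0,-0.0015,0.056],[0,0,0],0],[[0,-0.0015,0.059],[0,0,0],0],[[0,-0.0015,0.061],[0,0,0],0],[[0,-0.0015,0.062],[0,0,0],0],[[0,-0.0015,0.062],[0,0,0],0]]'; python3 go.py 0.4952 0.0504 0.094 69.4
```

```text
time: 6.45
tool_pos: [0.4947, 0.0502, 0.0884]
tool_rot: [-0.564, -3.09, -0.001]
wrist_force: [-2.8, 1.0, 3.1]
width: 0.0589
t 6.45 shift [-0.0004  0.0004 -0.0056] turn [ 0.0007 -0.0006 -0.0013] jaw now 69.3
```

```bash
python3 -m pendant '[[[0,0,0.001],[0,0,0],35],[[0,0,0.001],[0,0,0],75],[[0,0,0.001],[0,0,0],85],[[0,0,0.001],[0,0,0],100],[[0,0,0.001],[0,0,0],100],[[0,0,0.001],[0,0,0],100],[[0,0,0.001],[0,0,0],100],[[0,0,-0.005],[0,0,0],100],[[0,0,-0.02],[0,0,0],100],[[0,0,-0.04],[0,0,0],100]]';python3 -m pendant '[[[0,0,-0.02],[0,0,0],100],[[0,0,-0.05],[0,0,0],100],[[0,0,-0.08],[0,0,0],100],[[0,0,-0.1],[0,0,0],100],[[0,-0.03,-0.1],[0,0,0],100],[[0,-0.08,-0.1],[0,0,0],100],[[0,-0.13,-0.1],[0,0,0],100],[[0,-0.18,-0.1],[0,0,0],100],[[0,-0.21,-0.1],[0,0,0],100],[[0,-0.23,-0.1],[0,0,0],100]]'; python3 go.py 0.4291 -0.2933 0.2 69.4
python3 - <<'E'
from station import *
import cv2,numpy as np
for n in("top","side"):
    c=capture(n); cv2.imwrite(f"pics/{n}2.png",c["color"][:,:,::-1]);np.savez(f"{n}2.npz",**c)
E
```

```text
time: 7.7
tool_pos: [0.4945, 0.0501, 0.1289]
tool_rot: [-0.563, -3.089, -0.001]
wrist_force: [1.2, 0.8, 0.0]
width: 0.0855
time: 8.95
tool_pos: [0.4125, -0.1667, 0.2293]
tool_rot: [-0.567, -3.089, -0.001]
wrist_force: [0.1, -0.1, 0.8]
width: 0.0854
t 8.95 shift [-0.0605 -0.1124  0.0293] turn [ 0.0003 -0.0007 -0.0033] jaw now 69.2
```

View pics/side2.png

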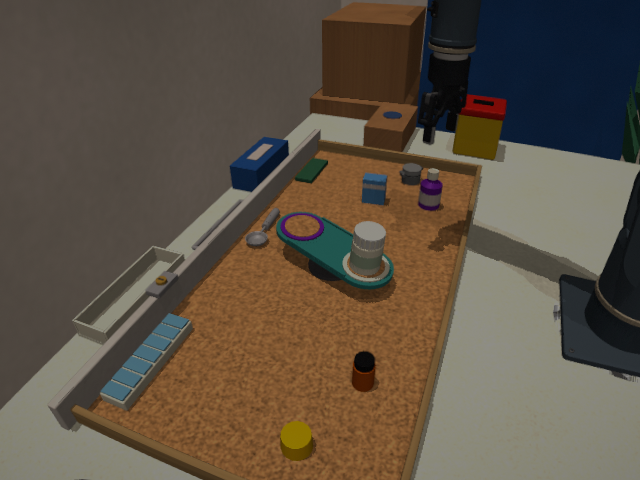

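View pics/top2.png

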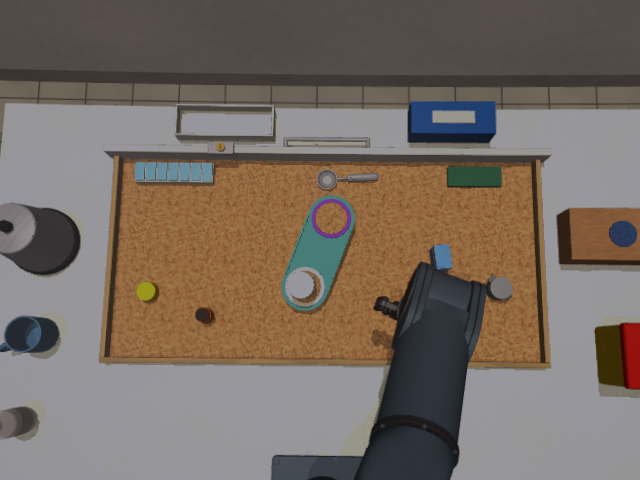

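The canister stands released on the white pad, at side (368,250) and top (300,286), and that end of the tray has tipped down.

```bash
python3 - <<'E'
from look import *
c=dict(np.load("top2.npz"))
print(topface(c,(275,255,335,312),.125,.15,.137))
hsv=cv2.cvtColor(c["color"],cv2.COLOR_RGB2HSV)
m=np.zeros((480,640),bool);m[190:245,300:365]=1
k=m&(hsv[...,0]>125)&(hsv[...,0]<160)&(hsv[...,1]>100)
Q=cloud(c,k);print(Q[:,2].min(),Q[:,2].max(),np.median(Q,0))
ct=max(cv2.findContours(k.astype(np.uint8),0,1)[0],key=len);(ex,ey),ax,_=cv2.fitEllipse(ct)
print(plane(c,[[ex,ey]],np.median(Q[:,2])))
E
```

```text
(array([0.4888, 0.0564, 0.137 ]), array([0.4889, 0.0564, 0.0283]), array([0.4891, 0.0565, 0.1376]), np.int32(565))
0.056263025376543485 0.0785272280638647 [ 0.64987544 -0.01089145  0.06738626]
[[ 0.65222374 -0.00879036  0.06738626]]
```

```bash
python3 -m pendant '[[[-0.02,-0.03,0.01],[0,0,0],100],[[-0.04,-0.06,0.02],[0,0,0],100],[[-0.06,-0.09,0.03],[0,0,0],100],[[-0.0605,-0.105,0.03],[0,0,0],100],[[-0.0605,-0.1124,0.03],[0,0,-0.003],100],[[-0.0605,-0.1124,0.03],[0,0,-0.003],100],[[-0.0605,-0.1124,0.05],[0,0,-0.003],100],[[-0.0605,-0.1124,0.07],[0,0,-0.003],100],[[-0.0605,-0.1124,0.08],[0,0,-0.003],100],[[-0.0605,-0.1124,0.08],[0,0,-0.003],100]]' 30; python3 go.py 0.4291 -0.2933 0.035 69.4
```

```text
time: 10.3
tool_pos: [0.4288, -0.293, 0.1491]
tool_rot: [-0.563, -3.089, -0.001]
wrist_force: [0.1, 0.7, 0.3]
width: 0.0855
t 10.30 shift [-0.0006 -0.0002  0.1141] turn [ 0.0001 -0.0015 -0.0011] jaw now 69.3
```

```bash
python3 -m pendant '[[[0,0,0.03],[0,0,0],100],[[0,0,0.055],[0,0,0],100],[[0,0,0.08],[0,0,0],100],[[0,0,0.1],[0,0,0],100],[[0,0,0.11],[0,0,0],100],[[0,0,0.114],[0,0,0],100],[[0,0,0.114],[0,0,0],100],[[0,0,0.114],[0,0,0],100],[[0,0,0.114],[0,0,0],0],[[0,0,0.114],[0,0,0],0]]' 35; python3 -m pendant '[[[0,0,0],[0,0,0],0],[[0,0,0],[0,0,0],0],[[0,0,0],[0,0,0],0],[[0,0,0],[0,0,0],0],[[0,0,-0.01],[0,0,0],0],[[0,0,-0.03],[0,0,0],0],[[0,0,-0.06],[0,0,0],0],[[0,0,-0.09],[0,0,0],0],[[0,0,-0.12],[0,0,0],0],[[0,0,-0.13],[0,0,0],0]]'; python3 go.py 0.653 -0.009 0.15 69.4
```

```text
time: 11.55
tool_pos: [0.4287, -0.2938, 0.0357]
tool_rot: [-0.564, -3.09, 0.001]
wrist_force: [-4.1, 1.4, 23.7]
width: 0.0532
time: 12.8
tool_pos: [0.4293, -0.294, 0.1674]
tool_rot: [0.564, 3.089, -0.002]
wrist_force: [0.1, -0.9, -2.5]
width: 0.0527
t 12.80 shift [-0.1085  0.3457  0.0173] turn [-0.0011  0.0022 -0.0016] jaw now 69.3
```

```bash
python3 -m pendant '[[[-0.01,0.03,0.001],[0,0,0],0],[[-0.025,0.08,0.003],[0,0,0],0],[[-0.04,0.13,0.005],[0,0,0],0],[[-0.056,0.18,0.007],[0,0,0],0],[[-0.072,0.23,0.009],[0,0,0],0],[[-0.087,0.28,0.012],[0,0,0],0],[[-0.1,0.32,0.015],[0,0,0],0],[[-0.1065,0.34,0.017],[0,0,0],0],[[-0.1085,0.3457,0.017],[0,0.002,-0.001],0],[[-0.1085,0.3457,0.017],[0,0.002,-0.001],0]]'; python3 go.py 0.6533 -0.0092 0.092 69.4
python3 - <<'E'
from station import *
import cv2
for n in("top","side"):
    c=capture(n); cv2.imwrite(f"pics/{n}3.png",c["color"][:,:,::-1])
E
```

```text
time: 14.05
tool_pos: [0.6524, -0.0104, 0.15]
tool_rot: [-0.564, -3.09, 0.004]
wrist_force: [-0.8, -1.5, -2.5]
width: 0.0523
t 14.05 shift [-0.0005  0.0016  0.058 ] turn [-0.0023 -0.0004 -0.0019] jaw now 69.3
```

View pics/side3.png

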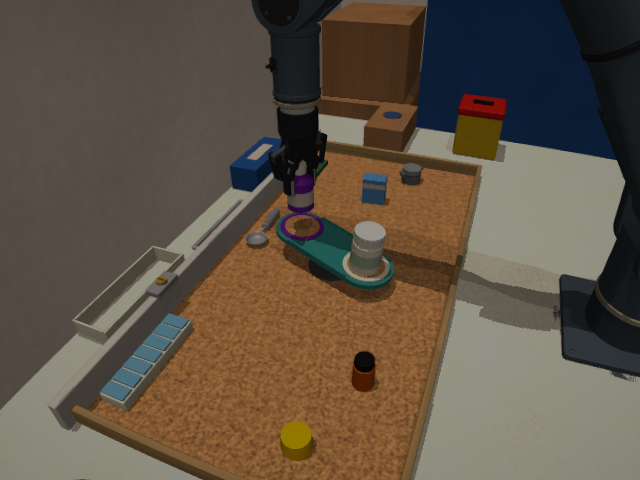

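The side view shows the bottle upright at (300,190), above the purple pad at (303,228).

```bash
python3 -m pendant '[[[-0.0005,0.0016,0.015],[-0.002,0,0],0],[[-0.0005,0.0016,0.028],[-0.002,0,0],0],[[-0.0005,0.0016,0.037],[-0.002,0,0],0],[[-0.0005,0.0016,0.044],[-0.002,0,0],0],[[-0.0005,0.0016,0.048],[-0.002,0,0],0],[[-0.0005,0.0016,0.051],[-0.002,0,0],0],[[-0.0005,0.0016,0.054],[-0.002,0,0],0],[[-0.0005,0.0016,0.056],[-0.002,0,0],0],[[-0.0005,0.0016,0.058],[-0.002,0,0],0],[[-0.0005,0.0016,0.058],[-0.002,0,0],0]]'; python3 -m pendant '[[[0,0,0],[0,0,0],0],[[0,0,0],[0,0,0],0],[[0,0,0.001],[0,0,0],35],[[0,0,0.001],[0,0,0],70],[[0,0,0.001],[0,0,0],85],[[0,0,0.001],[0,0,0],100],[[0,0,0.001],[0,0,0],100],[[0,0,-0.005],[0,0,0],100],[[0,0,-0.02],[0,0,0],100],[[0,0,-0.04],[0,0,0],100]]'; python3 go.py 0.4982 -0.4010 0.20 -47
```

```text
time: 15.4
tool_pos: [0.6541, -0.01, 0.0929]
tool_rot: [0.566, 3.088, -0.0]
wrist_force: [3.4, -0.7, 1.7]
width: 0.0526
time: 16.65
tool_pos: [0.654, -0.0101, 0.134]
tool_rot: [0.566, 3.088, -0.0]
wrist_force: [0.3, -0.2, 0.8]
width: 0.0856
t 16.65 shift [ 0.0068 -0.4208 -0.0661] turn [2.0000e-03 9.0000e-04 2.0284e+00] jaw now 69.2
```

```bash
python3 -m pendant '[[[0,0,-0.04],[0,0,0],100],[[0,0,-0.08],[0,0,0],100],[[0,-0.01,-0.09],[0,0,0.15],100],[[0,-0.05,-0.09],[0,0,0.33],100],[[0,-0.1,-0.09],[0,0,0.5],100],[[0.002,-0.15,-0.09],[0,0,0.68],100],[[0.002,-0.2,-0.09],[0,0,0.86],100],[[0.004,-0.25,-0.09],[0,0,1.04],100],[[0.004,-0.3,-0.09],[0,0,1.22],100],[[0.006,-0.34,-0.09],[0,0,1.4],100]]'; python3 go.py 0.4982 -0.4010 0.15 -47
python3 - <<'E'
from station import *
import cv2,numpy as np
for n in("top","side"):
    c=capture(n); cv2.imwrite(f"pics/{n}4.png",c["color"][:,:,::-1]);np.savez(f"{n}4.npz",**c)
E
```

```text
time: 17.9
tool_pos: [0.5267, -0.3278, 0.2255]
tool_rot: [2.429, 1.988, 0.003]
wrist_force: [0.9, 0.2, -0.2]
width: 0.0855
t 17.90 shift [-0.0773 -0.0138  0.0754] turn [ 0.0035 -0.0007  0.6215] jaw now -11.4
```

View pics/side4.png

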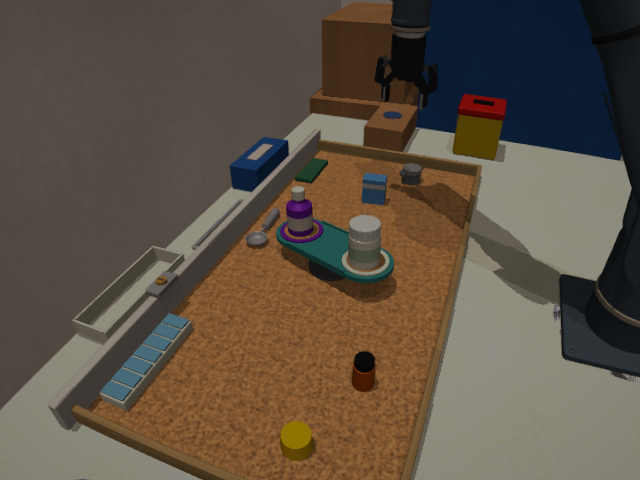

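View pics/top4.png

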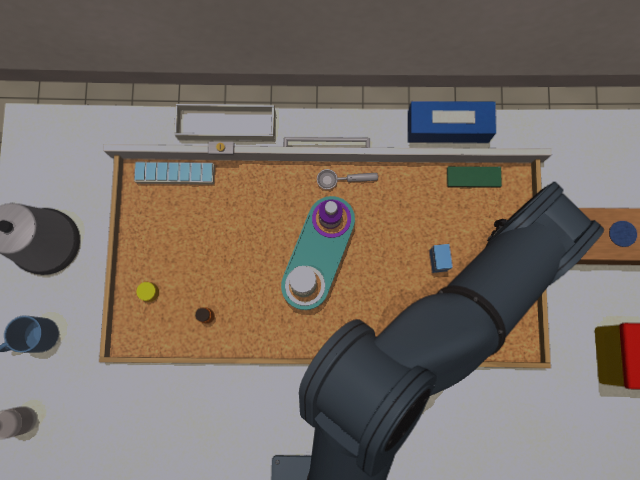

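Both stand on their pads: the bottle at side (300,212) and the canister at (366,243). Next I measure them and move on to the crusher.

```bash
python3 - <<'E'
from look import *
c=dict(np.load("top4.npz"))
print("can",topface(c,(275,255,335,312),.135,.155,.147))
print("cap",topface(c,(310,195,355,240),.148,.17,.158))
E
python3 -m pendant '[[[-0.02,-0.005,0.01],[0,0,0.15],100],[[-0.04,-0.01,0.02],[0,0,0.3],100],[[-0.06,-0.012,0.03],[0,0,0.45],100],[[-0.077,-0.014,0.04],[0,0,0.62],100],[[-0.077,-0.014,0.055],[0,0,0.622],100],[[-0.077,-0.014,0.065],[0,0,0.622],100],[[-0.077,-0.014,0.075],[0,0,0.622],100],[[-0.077,-0.014,0.075],[0,0,0.622],100],[[-0.077,-0.014,0.075],[0,0,0.622],100],[[-0.077,-0.014,0.075],[0,0,0.622],100]]'; python3 go.py 0.4982 -0.4010 0.012 -47
```

```text
can (array([0.4997, 0.0521, 0.147 ]), array([0.4998, 0.0521, 0.0286]), array([0.4995, 0.0521, 0.1485]), np.int32(579))
cap (array([ 0.6572, -0.0075,  0.158 ]), array([ 0.6572, -0.0075,  0.0129]), array([ 0.6577, -0.0067,  0.1553]), np.int32(124))
time: 19.25
tool_pos: [0.4957, -0.404, 0.1514]
tool_rot: [2.921, 1.143, 0.002]
wrist_force: [-0.2, -0.1, -0.0]
width: 0.0851
t 19.25 shift [ 0.004  -0.0012  0.1394] turn [ 0.0049  0.0009 -0.0047] jaw now -47.3
```

```bash
python3 -m pendant '[[[0.004,-0.001,0.03],[0.005,0,-0.005],100],[[0.004,-0.001,0.06],[0.005,0,-0.005],100],[[0.004,-0.001,0.09],[0.005,0,-0.005],100],[[0.004,-0.001,0.115],[0.005,0,-0.005],100],[[0.004,-0.001,0.132],[0.005,0,-0.005],100],[[0.004,-0.001,0.142],[0.005,0,-0.005],100],[[0.004,-0.001,0.144],[0.005,0,-0.005],100],[[0.004,-0.001,0.144],[0.005,0,-0.005],100],[[0.004,-0.001,0.144],[0.005,0,-0.005],0],[[0.004,-0.001,0.144],[0.005,0,-0.005],0]]' 25; python3 -m pendant '[[[0,0,0],[0,0,0],0],[[0,0,0],[0,0,0],0],[[0,0,0],[0,0,0],0],[[0,0,0],[0,0,0],0],[[0,0,-0.01],[0,0,0],0],[[0,0,-0.04],[0,0,0],0],[[0,0,-0.08],[0,0,0],0],[[0,0,-0.12],[0,0,0],0],[[0,0,-0.17],[0,0,0],0],[[0,0,-0.2],[0,0,0],0]]'; python3 go.py 0.4972 0.0526 0.2 -47
```

```text
time: 20.5
tool_pos: [0.4988, -0.4016, 0.008]
tool_rot: [2.921, 1.151, -0.0]
wrist_force: [0.8, -1.3, 7.6]
width: 0.0517
time: 21.75
tool_pos: [0.4987, -0.402, 0.211]
tool_rot: [2.92, 1.15, 0.001]
wrist_force: [0.5, -0.3, -1.5]
width: 0.0514
t 21.75 shift [ 0.3089 -0.3335  0.0095] turn [ 0.0038  0.0008 -0.0002] jaw now -47.0
```

```bash
python3 -m pendant '[[[0.02,-0.022,0],[0,0,0],0],[[0.055,-0.059,0],[0,0,0],0],[[0.09,-0.097,0.002],[0,0,0],0],[[0.13,-0.14,0.002],[0,0,0],0],[[0.17,-0.184,0.004],[0,0,0],0],[[0.21,-0.227,0.004],[0,0,0],0],[[0.245,-0.265,0.006],[0,0,0],0],[[0.28,-0.302,0.008],[0,0,0],0],[[0.3,-0.324,0.009],[0.004,0,0],0],[[0.309,-0.3335,0.0095],[0.004,0,0],0]]'; python3 - <<'E'
from station import *
import cv2,numpy as np
c=capture("side"); cv2.imwrite("pics/side5.png",c["color"][:,:,::-1]);np.savez("side5.npz",**c)
E
python3 go.py 0.4972 0.0526 0.1505 -47
```

```text
time: 23.0
tool_pos: [0.4971, 0.0543, 0.2001]
tool_rot: [-2.922, -1.154, 0.001]
wrist_force: [0.7, -1.1, -2.0]
width: 0.0512
t 23.05 shift [-0.0016  0.0018  0.0495] turn [-0.0009  0.0006  0.0024] jaw now -46.9
```

View pics/side5.png

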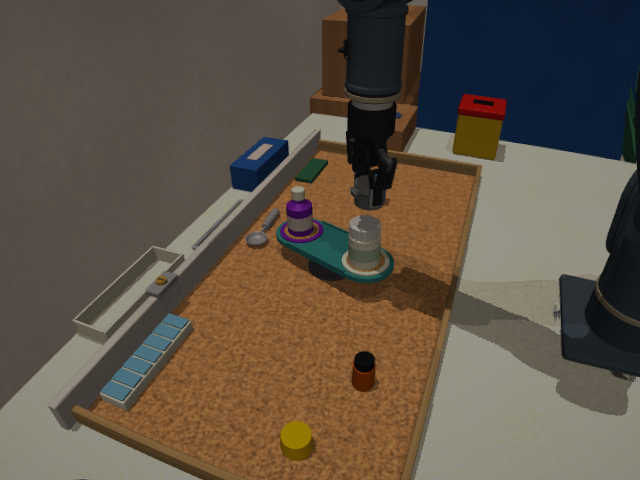

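The side view shows the crusher held at (370,192), above the canister lid at (365,224), aligned and with lid up.

```bash
python3 -m pendant '[[[-0.0016,0.0018,0.012],[0,0,0],0],[[-0.0016,0.0018,0.025],[0,0,0],0],[[-0.0016,0.0018,0.035],[0,0,0],0],[[-0.0016,0.0018,0.042],[0,0,0],0],[[-0.0016,0.0018,0.046],[0,0,0],0],[[-0.0016,0.0018,0.049],[0,0,0],0],[[-0.0016,0.0018,0.05],[0,0,0],0],[[-0.0016,0.0018,0.05],[0,0,0],0],[[-0.0016,0.0018,0.05],[0,0,0],0],[[-0.0016,0.0018,0.05],[0,0,0],0]]'; python3 - <<'E'
from station import *
s=sense();print(s["wrist_force"],s["tool_pos"])
E
```

```text
time: 24.3
tool_pos: [0.4973, 0.0526, 0.1501]
tool_rot: [-2.921, -1.155, 0.001]
wrist_force: [-1.3, 0.3, 1.3]
width: 0.0513
[-1.29323538  0.29319853  1.34370883] [0.49729106 0.05260335 0.15010865]
```

Contact: the vertical wrist force rose from -2 to +1.3 N. Now I release.

```bash
python3 -m pendant '[[[0,0,0],[0,0,0],35],[[0,0,0],[0,0,0],65],[[0,0,0],[0,0,0],80],[[0,0,0],[0,0,0],100],[[0,0,0],[0,0,0],100],[[0,0,0],[0,0,0],100],[[0,0,-0.005],[0,0,0],100],[[0,0,-0.02],[0,0,0],100],[[0,0,-0.045],[0,0,0],100],[[0,0,-0.07],[0,0,0],100]]'; python3 go.py 0.4820 0.4205 0.2 69.4
```

```text
time: 25.55
tool_pos: [0.4974, 0.0523, 0.2218]
tool_rot: [-2.922, -1.154, 0.0]
wrist_force: [1.0, -0.1, 0.1]
width: 0.0852
t 25.55 shift [ 0.2404 -0.2793  0.0219] turn [-2.0000e-04 -3.0000e-04 -2.0295e+00] jaw now -46.9
```

```bash
python3 -m pendant '[[[0.01,-0.012,-0.01],[0,0,0],100],[[0.04,-0.047,0],[0,0,0],100],[[0.075,-0.087,0],[0,0,0],100],[[0.11,-0.128,0],[0,0,0],100],[[0.145,-0.168,0.01],[0,0,0],100],[[0.18,-0.209,0.02],[0,0,0],100],[[0.21,-0.244,0.02],[0,0,0],100],[[0.235,-0.272,0.03],[0,0,0],100],[[0.2404,-0.2793,0.05],[0,0,0],100],[[0.2404,-0.2793,0.06],[0,0,0],100]]'; python3 go.py 0.4820 0.4205 0.011 -47
python3 - <<'E'
from station import *
import cv2,numpy as np
for n in("top","side"):
    c=capture(n); cv2.imwrite(f"pics/{n}6.png",c["color"][:,:,::-1]);np.savez(f"{n}6.npz",**c)
E
```

```text
time: 26.8
tool_pos: [0.4814, 0.4203, 0.161]
tool_rot: [2.921, 1.155, -0.002]
wrist_force: [0.2, -0.1, 1.1]
width: 0.0853
t 26.80 shift [0.0008 0.0003 0.15  ] turn [0.0001 0.0014 0.0028] jaw now -46.8
```

View pics/side6.png

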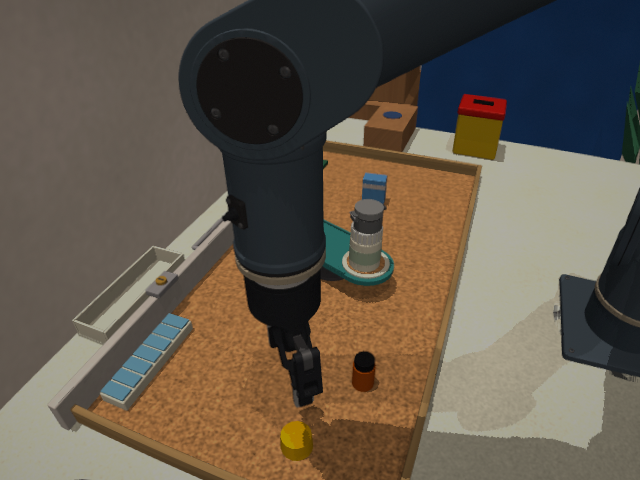

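View pics/top6.png

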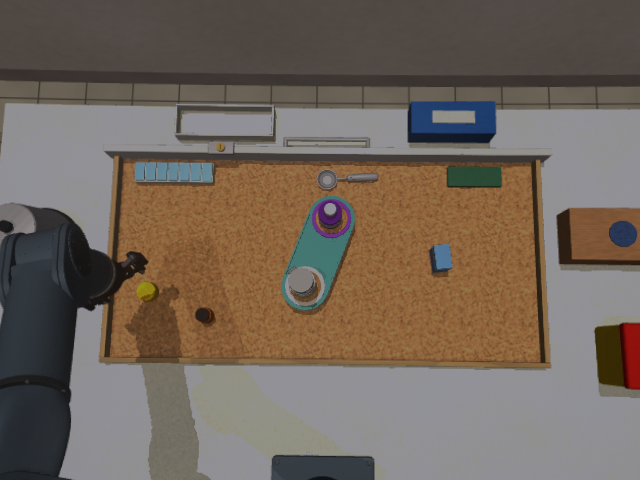

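The crusher sits on the lid at top (302,281) and side (368,215), and the bottle stands at top (330,212). I measure both, then grip the cup.

```bash
python3 - <<'E'
from look import *
c=dict(np.load("top6.npz"))
print("crush",topface(c,(275,255,335,312),.175,.2,.187))
print("cap",topface(c,(310,195,355,240),.148,.17,.158))
E
python3 -m pendant '[[[0.001,0,0.03],[0,0,0],100],[[0.001,0,0.06],[0,0,0],100],[[0.001,0,0.09],[0,0,0],100],[[0.001,0,0.12],[0,0,0],100],[[0.001,0,0.14],[0,0,0],100],[[0.001,0,0.15],[0,0,0],100],[[0.001,0,0.151],[0,0,0],100],[[0.001,0,0.151],[0,0,0],100],[[0.001,0,0.151],[0,0,0],0],[[0.001,0,0.151],[0,0,0],0]]' 20; python3 -m pendant '[[[0,0,0],[0,0,0],0],[[0,0,0],[0,0,0],0],[[0,0,0],[0,0,0],0],[[0,0,0],[0,0,0],0],[[0,0,-0.01],[0,0,0],0],[[0,0,-0.04],[0,0,0],0],[[0,0,-0.08],[0,0,0],0],[[0,0,-0.13],[0,0,0],0],[[0,0,-0.18],[0,0,0],0],[[0,0,-0.2],[0,0,0],0]]'; python3 go.py 0.655 -0.008 0.2 -47
```

```text
crush (array([0.4939, 0.0542, 0.187 ]), array([0.4941, 0.0544, 0.0265]), array([0.4945, 0.0544, 0.1862]), np.int32(523))
cap (array([ 0.653 , -0.0056,  0.158 ]), array([ 0.6531, -0.0056,  0.0129]), array([ 0.6529, -0.0064,  0.1594]), np.int32(123))
time: 28.15
tool_pos: [0.4825, 0.4194, 0.0107]
tool_rot: [2.922, 1.152, -0.002]
wrist_force: [-0.1, 0.3, -0.8]
width: 0.0516
time: 29.4
tool_pos: [0.4838, 0.4196, 0.2143]
tool_rot: [-2.923, -1.151, -0.004]
wrist_force: [-0.4, -0.1, -0.2]
width: 0.0449
t 29.40 shift [-0.1664  0.4295  0.0142] turn [ 0.0008 -0.0025 -0.0001] jaw now -47.0
```

```bash
python3 -m pendant '[[[-0.008,0.02,0],[0,0,0],0],[[-0.025,0.065,0],[0,0,0],0],[[-0.045,0.115,0],[0,0,0],0],[[-0.064,0.165,0],[0,0,0],0],[[-0.083,0.215,0],[0,0,0],0],[[-0.102,0.265,0],[0,0,0],0],[[-0.122,0.315,0],[0,0,0],0],[[-0.142,0.365,0.0],[0,0,0],0],[[-0.157,0.405,0.0],[0,0,0],0],[[-0.1645,0.4265,0.005],[0,-0.002,0],0]]'; python3 go.py 0.653 -0.0058 0.1665 -47
python3 - <<'E'
from station import *
import cv2,numpy as np
for n in("top","side"):
    c=capture(n); cv2.imwrite(f"pics/{n}7.png",c["color"][:,:,::-1]);np.savez(f"{n}7.npz",**c)
E
```

```text
time: 30.65
tool_pos: [0.6538, -0.0096, 0.2088]
tool_rot: [2.924, 1.144, -0.001]
wrist_force: [0.4, 0.4, 0.5]
width: 0.0451
t 30.65 shift [ 0.0021 -0.0034  0.0423] turn [ 0.0017  0.0012 -0.0048] jaw now -47.3
```

View pics/side7.png

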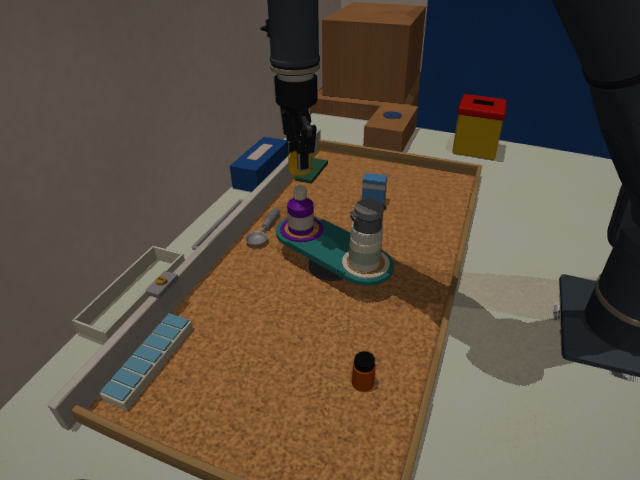

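The side view shows the cup held at (300,165), just above the bottle's cap at (300,193). Before lowering, I check how the cup sits in the fingers.

```bash
python3 - <<'E'
from h import *
c=dict(np.load("side7.npz"));hsv=cv2.cvtColor(c["color"],cv2.COLOR_RGB2HSV)
k=(hsv[...,0]>20)&(hsv[...,0]<35)&(hsv[...,1]>150)&(hsv[...,2]>50);k[:130]=0;k[200:]=0;k[:,:270]=0;k[:,330:]=0
r,q=np.nonzero(k);print("yellow",k.sum(),q.min(),q.max(),r.min(),r.max())
for z in(.2003,.2313):print(proj(c,[[.6538,-.0096,z]]))
a=np.linspace(0,6.28,60)
for z,R in((.2003,.0235),(.2313,.022)):
    p=proj(c,np.c_[.6538+R*np.cos(a),-.0096+R*np.sin(a),z+0*a]);print(p.min(0),p.max(0))
cv2.imwrite("pics/cupz.png",cv2.resize(c["color"][130:230,250:350,::-1],None,fx=6,fy=6,interpolation=cv2.INTER_CUBIC))
E
```

```text
yellow 262 288 311 151 174
[[298.44539906 169.8864981 ]]
[[297.91237692 155.39593093]]
[286.36780101 164.41458103] [310.51396419 175.60636231]
[286.38544824 150.46719377] [309.43027029 160.5395857 ]
```

View pics/cupz.png

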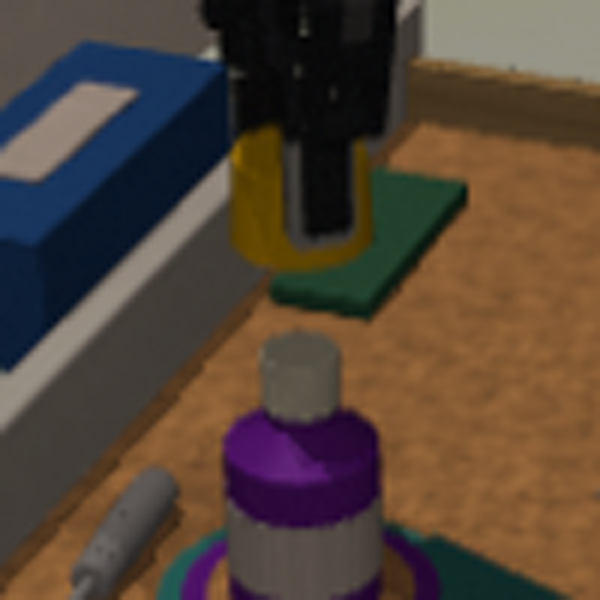

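```bash
python3 -m pendant '[[[0.001,-0.0025,0.005],[0.002,0,0],0],[[0.001,-0.0025,0.015],[0.002,0,0],0],[[0.001,-0.0025,0.025],[0.002,0,0],0],[[0.001,-0.0025,0.033],[0.002,0,0],0],[[0.001,-0.0025,0.041],[0.002,0,0],0],[[0.001,-0.0025,0.049],[0.002,0,0],0],[[0.001,-0.0025,0.056],[0.002,0,0],0],[[0.001,-0.0025,0.062],[0.002,0,0],0],[[0.001,-0.0025,0.066],[0.002,0,0],0],[[0.001,-0.0025,0.068],[0.002,0,0],0]]'
python3 - <<'E'
from station import *
import cv2,numpy as np
c=capture("side"); cv2.imwrite("pics/side8.png",cv2.resize(c["color"][130:290,250:410,::-1],None,fx=3.7,fy=3.7));s=sense();print(s["wrist_force"],s["tool_pos"])
E
```

```text
time: 32.0
tool_pos: [0.6527, -0.0075, 0.1401]
tool_rot: [2.926, 1.142, -0.003]
wrist_force: [1.4, -1.0, 0.2]
width: 0.0449
[ 0.25414621 -0.06143957 -1.03568096] [ 0.65263046 -0.00752993  0.1399931 ]
```

View pics/side8.png

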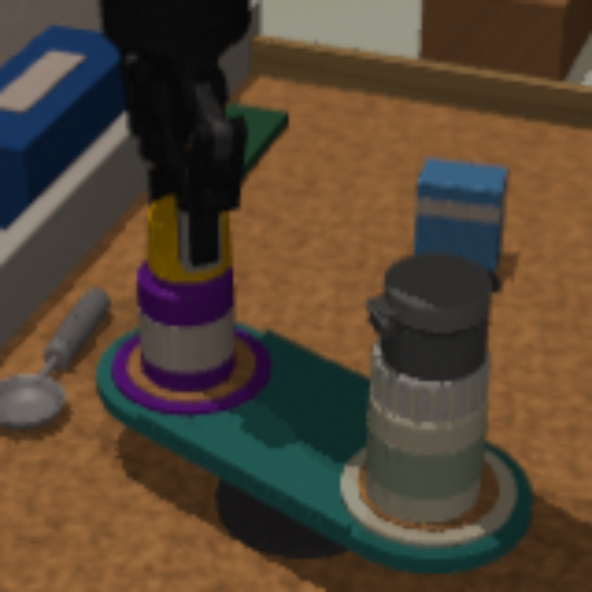

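The cup is down over the bottle's cap, at zoomed (190,235), and everything stands upright. I release it and back off.

```bash
python3 -m pendant '[[[0,0,0],[0,0,0],20],[[0,0,0],[0,0,0],60],[[0,0,0],[0,0,0],80],[[0,0,0],[0,0,0],100],[[0,0,0],[0,0,0],100],[[0,0,0],[0,0,0],100],[[0,0,-0.01],[0,0,0],100],[[0,0,-0.04],[0,0,0],100],[[0,0,-0.08],[0,0,0],100],[[0,0,-0.11],[0,0,0],100]]'; python3 -m pendant '[[[0,0.04,-0.03],[0,0,0],100],[[0,0.08,-0.03],[0,0,0],100],[[0,0.12,-0.03],[0,0,0],100],[[0,0.16,-0.03],[0,0,0],100],[[-0.03,0.2,-0.03],[0,0,0],100],[[-0.06,0.24,-0.03],[0,0,0],100],[[-0.09,0.26,-0.03],[0,0,0],100],[[-0.12,0.27,-0.03],[0,0,0],100],[[-0.12,0.27,-0.03],[0,0,0],100],[[-0.12,0.27,-0.03],[0,0,0],100]]'
python3 - <<'E'
from look import *
from station import *
for n in("top","side"):
    c=capture(n); cv2.imwrite(f"pics/{n}9.png",c["color"][:,:,::-1])
    if n=="top":
        print("crush",topface(c,(275,255,335,312),.175,.2,.187))
        print("cup",topface(c,(310,195,355,240),.148,.175,.162))
        print("vial",topface(c,(185,295,225,330),.056,.068,.062))
        print("carton",topface(c,(425,235,460,278),.064,.076,.07))
E
```

```text
time: 33.3
tool_pos: [0.6531, -0.0078, 0.2525]
tool_rot: [2.925, 1.142, -0.001]
wrist_force: [0.4, -0.1, 0.8]
width: 0.0854
time: 34.55
tool_pos: [0.7482, -0.2869, 0.2835]
tool_rot: [2.925, 1.142, 0.0]
wrist_force: [-0.1, 0.1, -0.5]
width: 0.0852
crush (array([0.5031, 0.0745, 0.187 ]), array([0.5003, 0.0675, 0.0147]), array([0.4992, 0.0737, 0.1859]), np.int32(73))
cup (array([ 0.6495, -0.0051,  0.162 ]), array([ 0.6496, -0.0051,  0.0219]), array([ 0.6494, -0.0046,  0.1625]), np.int32(340))
vial (array([0.4276, 0.2812, 0.062 ]), array([0.4276, 0.2812, 0.0149]), array([0.4273, 0.2813, 0.0632]), np.int32(150))
carton (array([ 0.5617, -0.2659,  0.07  ]), array([ 0.563 , -0.2665,  0.0243]), array([ 0.5626, -0.2659,  0.0697]), np.int32(341))
```

View pics/side9.png

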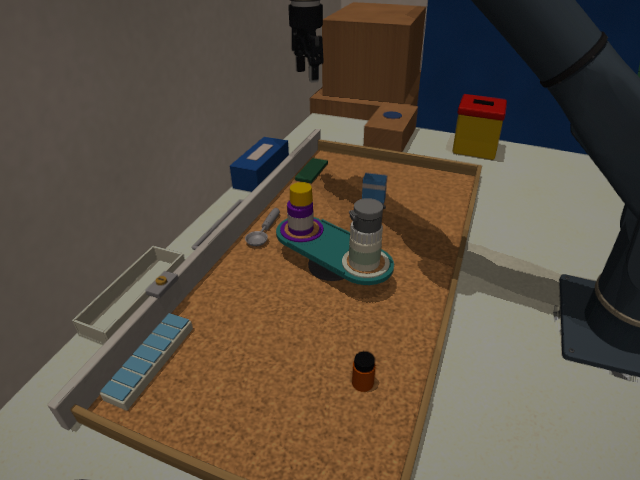

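View pics/top9.png

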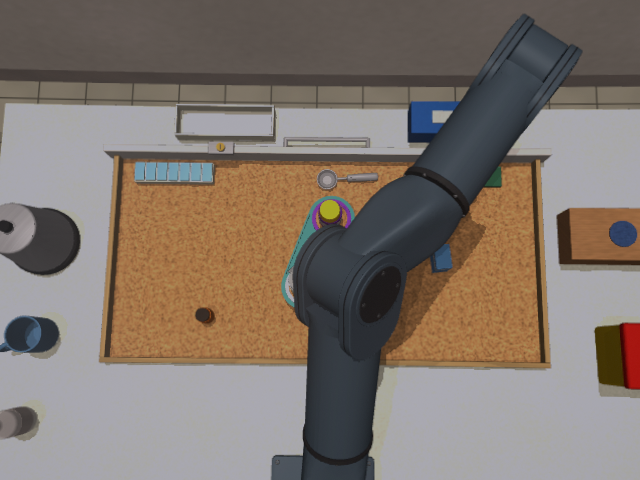

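The cup sits over the bottle's cap at top (330,211), but the arm hides the canister in the top view. I move the arm aside for a last check.

```bash
python3 -m pendant '[[[-0.04,0,0],[0,0,0],100],[[-0.08,0,0],[0,0,0],100],[[-0.12,0,0],[0,0,0],100],[[-0.16,0,0],[0,0,0],100],[[-0.2,0,0],[0,0,0],100],[[-0.22,0.02,0],[0,0,0],100],[[-0.22,0.04,0],[0,0,0],100],[[-0.22,0.06,0],[0,0,0],100],[[-0.22,0.06,0],[0,0,0],100],[[-0.22,0.06,0],[0,0,0],100]]'
python3 - <<'E'
from look import *
from station import *
c=capture("top"); cv2.imwrite("pics/top10.png",c["color"][:,:,::-1])
print("crush",topface(c,(275,255,335,312),.175,.2,.187))
print("cup",topface(c,(310,195,355,240),.148,.175,.162))
print("carton",topface(c,(425,235,460,278),.064,.076,.07))
hsv=cv2.cvtColor(c["color"],cv2.COLOR_RGB2HSV)
te=(hsv[...,0]>75)&(hsv[...,0]<95)&(hsv[...,1]>110);te[:, :270]=0;te[:,370:]=0;te[:190]=0;te[320:]=0
P=cloud(c,te);k=P[:,2]>.04;P=P[k]
a=np.linalg.lstsq(np.c_[P[:,:2],np.ones(len(P))],P[:,2],rcond=None)[0];print("tray slope along white->purple",a[:2]@[.936,-.352],len(P))
E
```

```text
time: 35.9
tool_pos: [0.6279, -0.4785, 0.2833]
tool_rot: [2.924, 1.146, -0.0]
wrist_force: [0.3, -0.2, 0.1]
width: 0.0855
crush (array([0.4954, 0.0536, 0.187 ]), array([0.4956, 0.0536, 0.0265]), array([0.495 , 0.054 , 0.1871]), np.int32(521))
cup (array([ 0.6495, -0.0051,  0.162 ]), array([ 0.6495, -0.005 ,  0.022 ]), array([ 0.6492, -0.0046,  0.1625]), np.int32(340))
carton (array([ 0.5823, -0.2668,  0.07  ]), array([ 0.5791, -0.2639,  0.016 ]), array([ 0.5856, -0.2709,  0.0699]), np.int32(97))
tray slope along white->purple -0.0014316875050804081 399
```

View pics/top10.png

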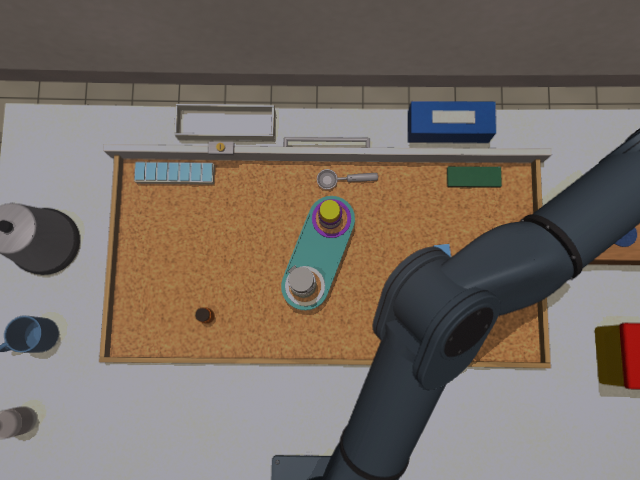

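The tray is level (slope about 0.001), and the crusher at (302,281) and cup at (330,211) are centred. The arm is clear of everything.

```bash
python3 -c "
from station import *
print(sign_off(), sense()['time'])"
```

```text
the job is handed in; nothing more can be done
the job is handed in; nothing more can be done
```

I placed the canister, bottle, crusher and cup on the tray in the order asked, released each one, backed the arm clear and handed in at about 36 s. `sign_off()` gives no verdict.

| Check | Last measurement |
|---|---|
| Tray | Level, slope about 0.001 rad |
| Crusher | Top at 0.187 m, as expected; within about 4 mm of the canister's and pad's centres |
| Cup | Top at 0.162 m, the fully seated height; about 4 mm off the bottle cap's earlier position |
| Canister and bottle | Upright on their pads, about 3 to 4 mm off centre; measured before the cup went on, and unchanged by eye in the last pictures |
| Amber vial | Not moved, to within 1 mm |
| Spoon | Looks unmoved in the pictures; not measured |

**Carton:** the last top-view reading for the blue carton, about 15 mm off, is not usable because the arm was hiding most of it. The reading before that, partly hidden, was within 3 mm of its start, and nothing went near it.

**Bottle grasp:** the wrist force rose briefly to 24 N as the fingers closed on the bottle. It was back to about the bottle's weight once lifted.

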